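# Make up two clamp kits at the assembly bench

## Robot

A 6-joint arm with a two-finger parallel gripper is mounted at the origin on the work surface. World frame = base frame: x ahead of the robot, y to its left, z up, the work surface at z = 0. Lengths are in mm, angles in rad, forces in N, time in s.
With the tool pointing down it reaches from about 350 to 875 mm from the base axis. Payload 4.2 kg.
Tool frame: the origin (TCP) lies midway between the tips of the shut fingers; the grasp point (between the pads) lies 19 mm behind it (arm.grip_point_offset is the distance from the TCP to the grasp point, in mm); z points along the fingers, x is the direction in which the jaws open and shut, and the axes are right-handed (so a half turn about z gives the same grasp; the last joint's range is limited). The gripper opens to 85 mm and grips with 20 to 120 N. Pads are 22 mm wide; open, the fingers measure 114 mm over their backs; the gripper's body (76 mm by 85 mm) begins 54 mm behind the grasp point. The pads swing forward as they close: fully open they stand 13 mm farther back than shut.
Start: joints at [-0.848, 0.385, 0.008, 0, -1.194, -0.259], TCP at [279.605, -558.946, 231.312] pointing down, gripper open.
Joint ranges: [-3.14, 3.14], [-1.21, 2.06], [-1.07, 1.41], [-3.16, 2.05], [-2.99, -0.16], [-3.1, 3.1]. Speed limits (rad/s): [2.79, 2.79, 3.14, 3.14, 3.14, 3.14].

## Interface

Orientations are given as a unit quaternion [x, y, z, w].
In Python, from bench import arm gives the robot as it stands.
- The arm moves only by the tool move_arm, never from a script. Its argument "targets" is a list of rows, each a list of 7 numbers: the shift along the tool's x, y, z in cm, then the turn, a rotation vector about the tool's x, y, z in degrees, then the closure in counts, from 0 (fully open) to 255 (shut). In form: [[x, y, z, wx, wy, wz, grip], ...]. A call has 1 to 20 rows; each row is the pose to reach, as a shift and turn from the pose commanded when the call began, along the tool's axes at that moment; what a row does not reach only later rows make up. A row lasts 1/8 s, in which the tool goes at most 62.5 mm and 10.7 degrees, less where a joint would pass 70% of its speed; a pose out of reach is approached as far as the arm can. A call with a gripper value outside its range is refused whole. The fingers move at their own pace and stop on an object; the grip force is fixed at half the most. Time passes only in rows, so rows that repeat a pose let the fingers close. It gives the time, the measured TCP pose, the force and the opening at its end, in the units of the state.
- arm.read_state(): the state, without advancing time (a new reading comes with each control period).
- arm.get_image(name): name is "scene" or "top" or "wrist"; returns (picture, depth): 384x512x3 uint8, blue, green, red; 384x512 float32, mm along the optical axis (not along the pixel's ray), 0 where there is no reading.
- arm.camera_params(name): a dict with "mtx" (3x3 intrinsics, pixels), "dist" ([k1, k2, p1, p2, k3] as OpenCV has them; the pictures are not rectified), "world_to_cam" (4x4, takes a point from world to camera coordinates); the wrist camera has in their place "mount" (4x4, takes a point from camera to tool coordinates, whose origin is the TCP and whose axes are the tool frame's). Camera axes: x right, y down, z forward; pixel columns grow to the right and rows downward; lengths in mm; the calibration is good to about 2 mm. A picture is of the moment at which its call begins: read the wrist's pose just before it. camera_params takes no time and is no camera call.
- arm.job_done(): hands the job in, once; it reports no verdict.
Trained networks look in the newest picture that a camera, given by its name, has taken for a name from the list of things; names that differ only in an ending like _2 or _b are one class to them, and where a whole thing is asked for, a point or a joint stands for the part that bears it (a point fixed in the world has none). Each returns a list of dicts, best first, with "score" (0 to 1); they miss things now and then, are a little off and sometimes report something else, mostly with a low value. They report only what shows in the picture. A call takes as long as a camera call. They do not tell look-alikes from the thing itself.
- arm.search_frame(thing, camera): "bbox" ([left, top, right, bottom] in pixels, round what is visible of it).
- arm.tip_of(thing, camera): "uv" ([column, row] in pixels: a listed point, or the origin of a listed thing).
The state is a dict: "clock": time; "joints": joint angles; "joint_vel": joint speeds; "joint_efforts": joint torques, N m; "position": TCP position; "ee_rot": TCP orientation; "contact_force": force on the tool from outside, world axes, zero at the start; "wrist_torque": the same for the moment, N m; "gripper_width": finger opening in mm.
Only numpy, scipy, OpenCV 4.12 (cv2) and the standard library are available. Lean on these libraries where they do the work, as an engineer would, in place of code of your own. Each camera call takes 0.05 s, during which the arm holds its last target.

## Task

Make up the two kits from the parts standing on the mat: the blue tray gets the black clamp, the brass bush and the red knob; the yellow tray gets the silver clamp and the steel bush. Put each clamp in its tray's large pocket and the other parts in the small pockets, one to a pocket, each upright as it stood and flat on the pocket floor. Leave the black knob, the hexagonal nut and the dish of screws where they are.

Things in the scene. Friction and masses are not known exactly. Their poses are not given: they have to be found in the camera images.
- black_clamp: Black pipe-clamp half, 56 mm long (x) by 34 mm wide (y). Base 16 mm thick with a bolt head near each end; along the middle 34 mm of its length two 8 mm walls, with flat outer faces 34 mm apart, rise to 42 mm, with an 18 mm groove between them. Origin: centre of the underside, z up; x along the length and groove. Pinch it across the 34 mm, over the walls, at mid-length. About 0.2 kg.
- silver_clamp: Pipe-clamp half of bare silvery aluminium, the same shape as the black one: 56 mm long (x) by 34 mm wide (y). Base 16 mm thick with a bolt head near each end; along the middle 34 mm of its length two 8 mm walls, with flat outer faces 34 mm apart, rise to 42 mm, with an 18 mm groove between them. Origin: centre of the underside, z up; x along the length and groove. Pinch it across the 34 mm, over the walls, at mid-length. About 0.2 kg.
- brass_bush: Bush (plain tube) of golden brass, 36 mm outside diameter, 24 mm bore, 40 mm tall, standing on end. Origin: centre of the underside, z along its axis, up. About 0.18 kg.
- steel_bush: Bush (plain tube) of bright steel, 36 mm outside diameter, 24 mm bore, 40 mm tall, standing on end. Origin: centre of the underside, z along its axis, up. About 0.18 kg.
- red_knob: Red round clamping knob: hub 28 mm across up to 12 mm, head 40 mm across from 16 to 36 mm, 39 mm tall, with a small brass disc on top. Stands on its hub. Origin: centre of the underside, z up. About 60 g.
- blue_tray: Blue kit tray. Fixed to the bench. 224 mm long (x), 98 mm wide (y); floor 3 mm thick, all walls and dividers 4 mm thick with tops 12 mm above the bench. Origin: centre of the underside, on the bench; z up. Three pockets in a row along x, each 90 mm across y and centred on y = 0: the large pocket, 84 mm long, centred at x = -66 mm, and two small ones, 62 mm long, centred at x = +11 mm and x = +77 mm.
- yellow_tray: Yellow kit tray. Fixed to the bench. 158 mm long (x), 98 mm wide (y); floor 3 mm thick, all walls and dividers 4 mm thick with tops 12 mm above the bench. Origin: centre of the underside, on the bench; z up. Two pockets in a row along x, each 90 mm across y and centred on y = 0: the large pocket, 84 mm long, centred at x = -33 mm, and one small one, 62 mm long, centred at x = +44 mm.
- black_knob: Black round clamping knob, not wanted, to be left alone: hub 28 mm across up to 12 mm, head 40 mm across from 16 to 36 mm, 39 mm tall, with a small brass disc on top. Stands on its hub. Origin: centre of the underside, z up.
- hex_nut: Dark steel hexagonal coupling nut, not wanted, to be left alone: 30 mm across flats, 30 mm tall, standing on end. Origin: centre of the underside.
- screw_dish: Round white dish with screws in it, to be left alone: 68 mm across the rim, 18 mm tall. Origin: centre of the underside.
Things that resemble listed ones, but are neither listed nor needed, are in the scene too. Several things look just like the red_knob: the one meant starts farthest to the robot's right.

How it is judged:
By the outcome, as a careful person would: the job done as asked, in the order asked, and still so for the second after the job is handed in, with the robot touching nothing.
It also fails if it takes over 125 s, if anything falls off the work surface, if the arm or the gripper's body presses on something with over 40 N, if the wrist force passes 120 N, or if a joint passes its speed limit or range.

## Working session

There is one attempt and no reset: what is moved stays moved. The work goes in short steps, Python scripts to look and compute and a tool call to move; the robot and the scene stay as the last step left them, time stands still between calls to the robot, and variables do not carry over. Pictures are saved under pics/ and viewed, and the job is handed in when it is done.

Besides the shell and the picture viewer there is one more tool, called by a JSON object that holds its "fn" and its "kwargs". move_arm: Moves the arm, as the interface text tells. Its arguments: {"type":"object","properties":{"targets":{"type":"array","items":{"type":"array","items":{"type":"number"}}}},"required":["targets"]}

```bash
ls; mkdir -p pics
python3 - <<'E'
from bench import arm
import cv2
s=arm.read_state();print(s)
for n in ["scene","top","wrist"]:
    im,d=arm.get_image(n);cv2.imwrite(f"pics/a_{n}.png",im)
    import numpy as np
    np.save(f"pics/a_{n}.npy",d); print(n,arm.camera_params(n))
E
```

```text
pics
{'clock': 0.0, 'joints': array([-8.48400707e-01,  3.85540325e-01,  6.61805815e-03, -5.19558760e-04,
       -1.19401693e+00, -2.58606284e-01]), 'joint_vel': array([-0.00109203, -0.00105045, -0.00193658, -0.00013698, -0.00037064,
       -0.0011151 ]), 'joint_efforts': array([ 2.42714596e-03, -3.92289519e+01,  1.88401508e+01,  4.18636590e+00,
       -4.67875347e-03, -2.77917870e-06]), 'position': array([ 279.34356879, -558.43228054,  230.22530541]), 'ee_rot': array([ 5.25752040e-01,  8.50637165e-01,  5.42434729e-04, -9.55006311e-04]), 'contact_force': array([-0.37532393,  0.60711858, -0.32799656]), 'wrist_torque': array([ 0.00518081, -0.02732364, -0.01620448]), 'gripper_width': 85.41184270009666}
scene {'mtx': array([[354.24633408,   0.        , 255.21434393],
       [  0.        , 354.24633408, 192.32515224],
       [  0.        ,   0.        ,   1.        ]]), 'dist': array([-0.00172812,  0.        ,  0.        ,  0.        ,  0.        ]), 'world_to_cam': array([[-1.78819213e-01,  9.83754908e-01, -1.58104736e-02,
         1.12724301e+02],
       [ 7.00586859e-01,  1.16031654e-01
[... 725 characters left out ...]
93726e+02],
       [ 0.00000000e+00,  0.00000000e+00,  0.00000000e+00,
         1.00000000e+00]])}
wrist {'mtx': array([[290.1925618 ,   0.        , 253.97630972],
       [  0.        , 290.1925618 , 191.006666  ],
       [  0.        ,   0.        ,   1.        ]]), 'dist': array([-0.00092652,  0.        ,  0.        ,  0.        ,  0.        ]), 'mount': array([[ 9.99997004e-01, -7.32430464e-04,  2.33553049e-03,
         7.24759015e-01],
       [ 8.01302724e-06,  9.55154228e-01,  2.96108766e-01,
        -7.58211559e+01],
       [-2.44767090e-03, -2.96107860e-01,  9.55151372e-01,
        -1.43772307e+02],
       [ 0.00000000e+00,  0.00000000e+00,  0.00000000e+00,
         1.00000000e+00]])}
```

View pics/a_top.png

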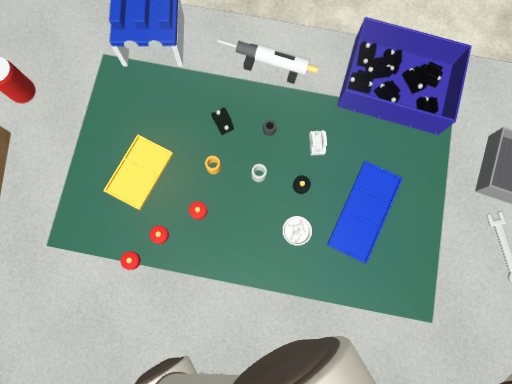

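View pics/a_scene.png

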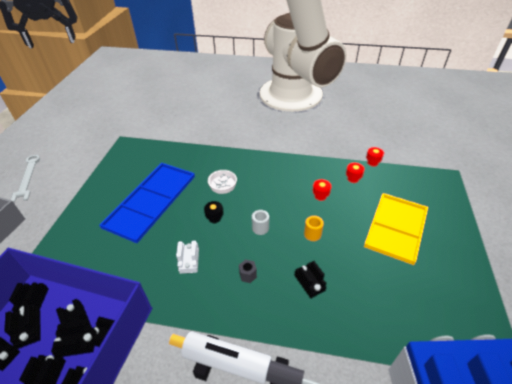

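View pics/a_wrist.png

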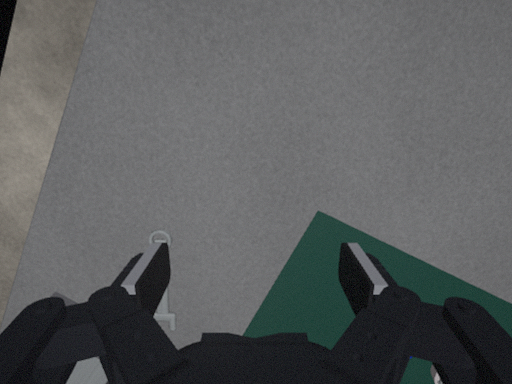

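Top view: three red knobs at (197,210), (158,234) and (130,260). The robot's right (−y) is picture right, so (197,210) should be the one meant. Next I'll measure everything.

```bash
cat > h.py <<'E'
import numpy as np, cv2
from bench import arm
from scipy.spatial.transform import Rotation as R
def cloud(n,d,w2c=None):
    p=arm.camera_params(n); K=p['mtx']
    v,u=np.mgrid[0:384,0:512]
    xy=cv2.undistortPoints(np.stack([u,v],-1).reshape(-1,1,2).astype(np.float32),K,p['dist']).reshape(384,512,2)
    P=np.concatenate([xy*d[...,None],d[...,None]],-1)
    if w2c is None: w2c=p['world_to_cam']
    c2w=np.linalg.inv(w2c)
    return P@c2w[:3,:3].T+c2w[:3,3]
def ray(n,uv,z,w2c=None):
    p=arm.camera_params(n)
    xy=cv2.undistortPoints(np.array([[uv]],np.float32),p['mtx'],p['dist']).ravel()
    c2w=np.linalg.inv(p['world_to_cam'] if w2c is None else w2c)
    dr=c2w[:3,:3]@np.array([*xy,1]);o=c2w[:3,3]
    return o+dr*(z-o[2])/dr[2]
def wristw2c(s):
    T=np.eye(4);T[:3,:3]=R.from_quat(s['ee_rot']).as_matrix();T[:3,3]=s['position']
    return np.linalg.inv(T@arm.camera_params('wrist')['mount'])
E
python3 - <<'E'
from h import *
im={n:cv2.imread(f"pics/a_{n}.png") for n in("top","scene")}
for n in("top","scene"):
  for t in["black_clamp","silver_clamp","brass_bush","steel_bush","red_knob","blue_tray","yellow_tray","black_knob","hex_nut","screw_dish"]:
    print(n,t,[(round(r['score'],2),np.round(r['uv'],1),np.round(ray(n,r['uv'],0)[:2],1)) for r in arm.tip_of(t,n)])
for n in("top","scene"):
  d=np.load(f"pics/a_{n}.npy");C=cloud(n,d)
  hsv=cv2.cvtColor(im[n],cv2.COLOR_BGR2HSV)
  mat=cv2.inRange(hsv,(65,80,40),(90,255,160))>0
  print(n,"mat z",np.percentile(C[mat][:,2],[5,50,95]))
  x,y,z=C[...,0],C[...,1],C[...,2]
  m=((z>8)&(z<60)&(x>250)&(x<720)&(y>-420)&(y<420)&(d>0)).astype(np.uint8)
  k,l,st,ce=cv2.connectedComponentsWithStats(m)
  for i in range(1,k):
    if st[i,4]<40: continue
    P=C[l==i]; T=P[P[:,2]>P[:,2].max()-8]
    print(n,np.round(ce[i]),st[i,4],'min',np.round(P.min(0)),'max',np.round(P.max(0)),'top rect',[np.round(q,1) for q in cv2.minAreaRect(T[:,:2].astype(np.float32))])
E
```

```text
top black_clamp [(0.81, array([222.7, 122.3]), array([675.5, 109. ])), (0.68, array([259.6, 172.9]), array([566.4,  -4.7]))]
top silver_clamp [(0.61, array([313.8, 141.2]), array([ 670.9, -120. ]))]
top brass_bush [(0.75, array([215.4, 167.4]), array([559.2, 102.5]))]
top steel_bush [(0.75, array([258.7, 176.6]), array([556.9,  -4.3])), (0.72, array([200. , 209.4]), array([451.7, 116.7]))]
top red_knob [(0.7, array([200.6, 209.9]), array([450.8, 115. ])), (0.7, array([132.3, 262.3]), array([301.2, 242.8])), (0.64, array([161.1, 236.1]), array([372.6, 191.9]))]
top blue_tray [(0.57, array([364.8, 209.6]), array([ 526.6, -266. ])), (0.49, array([256.8, 173.3]), array([564.1,   1.7]))]
top yellow_tray [(0.81, array([137.9, 171.8]), array([512.4, 283.2]))]
top black_knob [(0.49, array([301.3, 183.6]), array([ 559.7, -107.7])), (0.16, array([200.6, 211. ]), array([448.3, 114.5]))]
top hex_nut [(0.65, array([269.2, 130. ]), array([678.1,  -7.4]))]
top screw_dish [(0.61, array([300.6, 228. ]), array([ 454.1, -124. ]))]
scene black_clamp [(0.73, array([307.5, 284.9]), array([680.9, 108.1]))]
[... 3570 characters left out ...]
oat64(12.7)]
scene [260. 221.] 343 min [547. -18.   8.] max [582.  16.  43.] top rect [array([563.9,  -1.4]), array([35.4, 33.8]), np.float64(49.0)]
scene [314. 227.] 357 min [545.  91.   8.] max [581. 127.  44.] top rect [array([562.5, 109.2]), array([33.8, 33.9]), np.float64(63.1)]
scene [187. 256.] 565 min [ 639. -145.    8.] max [ 698. -103.   46.] top rect [array([ 668.4, -125.4]), array([34.4, 34.2]), np.float64(14.3)]
scene [248. 270.] 313 min [665. -22.   8.] max [697.  12.  34.] top rect [array([681.3,  -4.8]), array([33.2, 29.8]), np.float64(23.1)]
scene [311. 278.] 719 min [647.  82.   8.] max [709. 141.  45.] top rect [array([677.6, 111.1]), array([33.8, 34.6]), np.float64(38.0)]
```

Run:
```python
import cv2
im=cv2.imread("pics/a_top.png");cv2.imwrite("pics/crop_t.png",cv2.resize(im[100:270,90:330],None,fx=3.2,fy=3.2,interpolation=cv2.INTER_CUBIC)[:540])
```

```text
(no output)
```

View pics/crop_t.png

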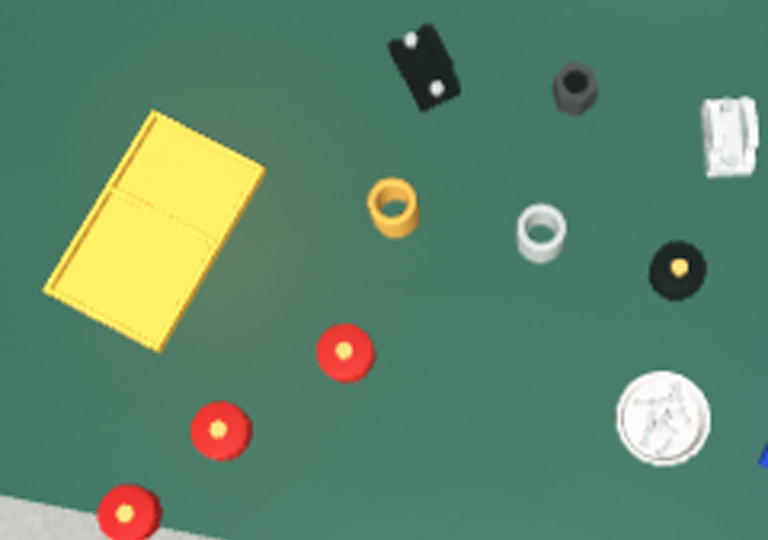

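The target is the red knob at about (447,119) world. It has the smallest y of the three (119 against 193 and 242), and the enlarged crop at (345,352) confirms it is the rightmost. Next come the tray axes, pocket ends and clamp yaws.

Run:
```python
from h import *
im={n:cv2.imread(f"pics/a_{n}.png") for n in("top","scene")}
for n in("top","scene"):
  d=np.load(f"pics/a_{n}.npy");C=cloud(n,d)
  x,y,z=C[...,0],C[...,1],C[...,2]
  for nm,c,r,zl in(("black",(676.5,110.3),45,8),("silver",(667.5,-126),45,8),("yellow",(514,281),125,8),("blue",(524,-264),140,8)):
    m=(np.hypot(x-c[0],y-c[1])<r)&(z>zl)&(z<60)
    P=C[m][:,:2].astype(np.float32); b=cv2.boxPoints(cv2.minAreaRect(P)); e=[b[1]-b[0],b[2]-b[1]]
    e=max(e,key=np.linalg.norm); print(n,nm,"centre",b.mean(0),"long axis deg",np.degrees(np.arctan2(e[1],e[0]))%180,np.linalg.norm(b[1]-b[0]),np.linalg.norm(b[2]-b[1]))
    if nm in("yellow","blue"):
      u=e/np.linalg.norm(e);u=u*np.sign(u[0]);v=np.array([-u[1],u[0]]);q=P-b.mean(0);a=q@u;w=q@v
      k=abs(w)<38; print("  ridge along +x axis:",np.histogram(a[k],bins=np.arange(-120,121,8)))
c=im["top"][150:270,310:420];cv2.imwrite("pics/crop_blue.png",cv2.resize(c,None,fx=5,fy=5,interpolation=cv2.INTER_CUBIC))
```

```text
top black centre [674.8619 108.9043] long axis deg 38.864967 34.418175 55.71017
top silver centre [ 665.57776  -126.909256] long axis deg 12.765177 34.41738 55.97892
top yellow centre [513.25836 280.6225 ] long axis deg 163.66516 158.12805 99.77243
  ridge along +x axis: (array([ 0,  0,  0,  0,  0, 54,  0,  0,  0,  0,  0,  0,  0,  0,  0,  0, 54,
        0,  0,  0,  0,  0,  0,  0, 47,  0,  0,  0,  0,  0]), array([-120, -112, -104,  -96,  -88,  -80,  -72,  -64,  -56,  -48,  -40,
        -32,  -24,  -16,   -8,    0,    8,   16,   24,   32,   40,   48,
         56,   64,   72,   80,   88,   96,  104,  112,  120]))
top blue centre [ 531.79065 -235.71115] long axis deg 165.15979 224.87157 160.8022
  ridge along +x axis: (array([ 4, 46,  7,  5,  6,  6,  6,  6,  6,  6,  5,  7, 41,  6,  4,  7,  4,
        5,  2,  6, 48,  6,  4,  7,  5,  5,  7,  5, 41,  1]), array([-120, -112, -104,  -96,  -88,  -80,  -72,  -64,  -56,  -48,  -40,
        -32,  -24,  -16,   -8,    0,    8,   16,   24,   32,   40,   48,
         56,   64,   72,   80,   88,   96,  104,  112,  120]))
scene black centre [677.79816 
[... 388 characters left out ...]
5,   0,
         0,   0,   0,   0]), array([-120, -112, -104,  -96,  -88,  -80,  -72,  -64,  -56,  -48,  -40,
        -32,  -24,  -16,   -8,    0,    8,   16,   24,   32,   40,   48,
         56,   64,   72,   80,   88,   96,  104,  112,  120]))
scene blue centre [ 532.2599  -236.36801] long axis deg 163.85683 227.22937 157.77605
  ridge along +x axis: (array([ 1, 51,  9,  5,  5,  7,  8,  7,  7,  8,  8,  8, 54,  8,  7,  7,  9,
        9,  9,  9, 64,  8, 11, 10,  7, 10, 12, 10, 62, 12]), array([-120, -112, -104,  -96,  -88,  -80,  -72,  -64,  -56,  -48,  -40,
        -32,  -24,  -16,   -8,    0,    8,   16,   24,   32,   40,   48,
         56,   64,   72,   80,   88,   96,  104,  112,  120]))
```

View pics/crop_blue.png

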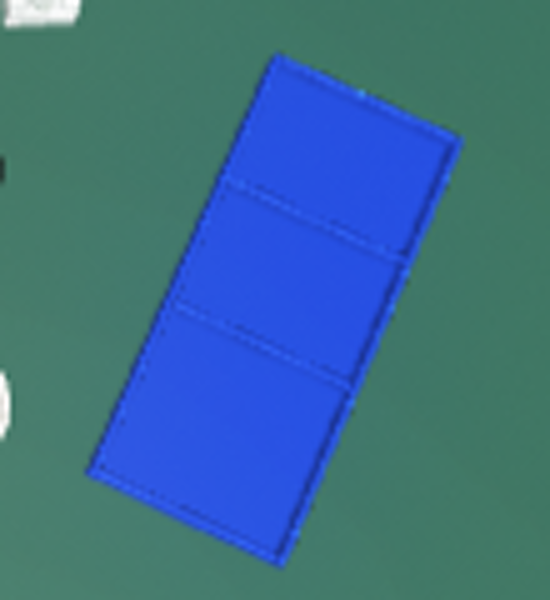

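Blue tray: dividers at crop (315,220) and (265,345), so the large pocket is at the near end (−x). Both trays' x axes point away from the robot at about −15° (blue) and −16.4° (yellow). I'll write a small planner that converts world poses into tool-frame rows.

```bash
cat > plan.py <<'E'
import sys,json,numpy as np
# plan.py p0x p0y p0z yaw0 : then triples of targets x,y,z,yaw
a=[list(map(float,s.split(','))) for s in sys.argv[1:]]
p0=np.array(a[0][:3]);t=np.radians(a[0][3])
X=np.array([np.cos(t),np.sin(t),0]);Y=np.array([np.sin(t),-np.cos(t),0]);Z=np.array([0,0,-1.])
for g in a[1:]:
    d=np.array(g[:3])-p0; w=-((g[3]-a[0][3]+180)%360-180)
    print(g,"->",np.round([d@X/10,d@Y/10,d@Z/10],2),"wz",round(w,1),"dist",round(np.linalg.norm(d)))
E
python3 -c "
from scipy.spatial.transform import Rotation as R;import numpy as np
m=R.from_quat([.525752,.850637,0,0]).as_matrix();print(np.degrees(np.arctan2(m[1,0],m[0,0])))"
python3 plan.py 279.605,-558.946,231.312,116.56 676.5,110.2,130,128.3
```

```text
116.5621832033564
[676.5, 110.2, 130.0, 128.3] -> [42.11 65.42 10.13] wz -11.7 dist 785
```

{"fn": "move_arm", "kwargs": {"targets": [[42.1,65.4,10.1,0,0,-12,60],[42.1,65.4,10.1,0,0,-12,60],[42.1,65.4,10.1,0,0,-12,60],[42.1,65.4,10.1,0,0,-12,60],[42.1,65.4,10.1,0,0,-12,60],[42.1,65.4,10.1,0,0,-12,60],[42.1,65.4,10.1,0,0,-12,60],[42.1,65.4,10.1,0,0,-12,60],[42.1,65.4,10.1,0,0,-12,60],[42.1,65.4,10.1,0,0,-12,60],[42.1,65.4,10.1,0,0,-12,60],[42.1,65.4,10.1,0,0,-12,60],[42.1,65.4,10.1,0,0,-12,60],[42.1,65.4,10.1,0,0,-12,60],[42.1,65.4,10.1,0,0,-12,60],[42.1,65.4,10.1,0,0,-12,60]]}}

```text
clock: 3.15
position: [675.9, 109.0, 130.9]
ee_rot: [0.434, 0.901, 0.0, 0.0]
contact_force: [-0.4, -0.6, -0.2]
gripper_width: 65.2
```

Run:
```python
from h import *
s=arm.read_state();im,d=arm.get_image("wrist");cv2.imwrite("pics/w1.png",im)
C=cloud("wrist",d,wristw2c(s));z=C[...,2]
print(s['position'],s['gripper_width'])
m=(np.hypot(C[...,0]-676,C[...,1]-110)<45)&(z>10)&(z<50)&(d>0)
P=C[m];print(len(P),P[:,2].max())
r=cv2.minAreaRect(P[:,:2].astype(np.float32));print(r)
T=P[P[:,2]>36];print(cv2.minAreaRect(T[:,:2].astype(np.float32)))
```

```text
[675.86143425 108.98155547 130.86073228] 65.17895608258841
2346 45.52884329277299
((675.3110961914062, 110.58394622802734), (56.156707763671875, 33.84369659423828), 38.552738189697266)
((675.052734375, 110.36588287353516), (34.360382080078125, 33.51814651489258), 39.185977935791016)
```

View pics/w1.png

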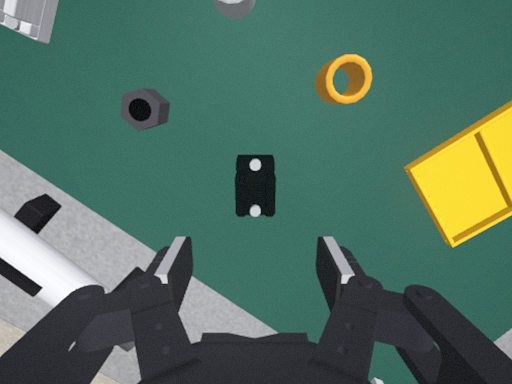

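The clamp is at (255,187), lined up between the jaws with nothing close by. I'll descend, grip and lift a little.

{"fn": "move_arm", "kwargs": {"targets": [[0.1,0.1,5,0,0,0,60],[0.1,0.1,9,0,0,0,60],[0.1,0.1,12.1,0,0,0,60],[0.1,0.1,12.1,0,0,0,60],[0.1,0.1,12.1,0,0,0,60],[0.1,0.1,12.1,0,0,0,255],[0.1,0.1,12.1,0,0,0,255],[0.1,0.1,12.1,0,0,0,255],[0.1,0.1,12.1,0,0,0,255],[0.1,0.1,12.1,0,0,0,255],[0.1,0.1,12.1,0,0,0,255]]}}

```text
clock: 4.58
position: [677.5, 111.9, 11.4]
ee_rot: [0.434, 0.901, 0.001, 0.001]
contact_force: [-0.7, 0.6, 5.5]
gripper_width: 32.9
```

```bash
cat > trk.py <<'E'
# track commanded pose: python trk.py x,y,z,wz   (applies last row of a call)
import sys,json,os,numpy as np
f='cmd.json'
c=json.load(open(f)) if os.path.exists(f) else [279.605,-558.946,231.312,116.56]
def ax(y):
    t=np.radians(y);return np.array([[np.cos(t),np.sin(t),0],[np.sin(t),-np.cos(t),0],[0,0,-1.]])
for s in sys.argv[1:]:
    v=list(map(float,s.split(',')))
    if s.startswith('+'): pass
    p=np.array(c[:3])+np.array(v[:3])*10@ax(c[3]);c=[*p.tolist(),c[3]-v[3]]
json.dump(c,open(f,'w'));print('cmd',np.round(c,2))
E
python3 trk.py 42.1,65.4,10.1,-12 0.1,0.1,12.1,0
C=$(python3 -c "import json;print(','.join(map(str,json.load(open('cmd.json')))))")
python3 plan.py $C 460.4,-247.3,110,75 460.4,-247.3,13,75
```

```text
cmd [676.5  111.46   9.31 128.56]
[460.4, -247.3, 110.0, 75.0] -> [-14.58 -39.26 -10.07] wz 53.6 dist 431
[460.4, -247.3, 13.0, 75.0] -> [-14.58 -39.26  -0.37] wz 53.6 dist 419
```

{"fn": "move_arm", "kwargs": {"targets": [[0,0,-5,0,0,0,255],[0,0,-10,0,0,0,255],[-14.6,-39.3,-10,0,0,53.6,255],[-14.6,-39.3,-10,0,0,53.6,255],[-14.6,-39.3,-10,0,0,53.6,255],[-14.6,-39.3,-10,0,0,53.6,255],[-14.6,-39.3,-10,0,0,53.6,255],[-14.6,-39.3,-10,0,0,53.6,255],[-14.6,-39.3,-10,0,0,53.6,255],[-14.6,-39.3,-10,0,0,53.6,255],[-14.6,-39.3,-10,0,0,53.6,255],[-14.6,-39.3,-10,0,0,53.6,255]]}}

```text
clock: 6.08
position: [460.6, -246.8, 109.2]
ee_rot: [0.793, 0.609, 0.0, -0.0]
contact_force: [-0.1, 1.1, -2.1]
gripper_width: 33.3
```

{"fn": "move_arm", "kwargs": {"targets": [[0,0,5,0,0,0,255],[0,0,8,0,0,0,255],[0,0,9.3,0,0,0,255],[0,0,9.3,0,0,0,255],[0,0,9.3,0,0,0,255]]}}

```text
clock: 6.7
position: [461.3, -247.5, 17.1]
ee_rot: [0.793, 0.609, 0.001, 0.001]
contact_force: [-0.2, -0.2, -2.2]
gripper_width: 33.6
```

```bash
python3 trk.py -14.6,-39.3,-10,53.6 0,0,9.3,0
python3 - <<'E'
from h import *
s=arm.read_state();im,d=arm.get_image("wrist");cv2.imwrite("pics/w2.png",im);print(s['position'],s['contact_force'])
E
```

```text
cmd [ 460.2  -247.68   16.31   74.96]
[ 461.29631951 -247.5328573    17.1466696 ] [-0.23124191 -0.24816426 -2.24912369]
```

View pics/w2.png

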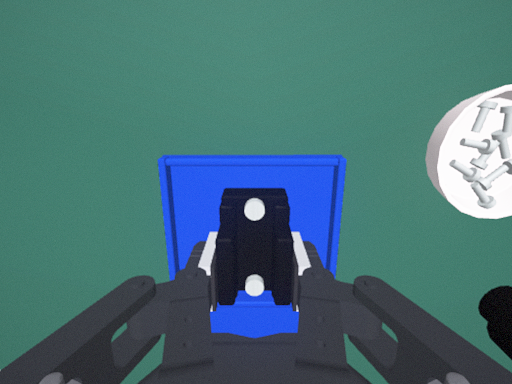

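The clamp hangs over the large pocket at (255,245), with margin all round. I'll lower it the last few mm.

{"fn": "move_arm", "kwargs": {"targets": [[0,0,0.2,0,0,0,255],[0,0,0.3,0,0,0,255],[0,0,0.3,0,0,0,255]]}}

```text
clock: 7.12
position: [460.5, -247.7, 14.1]
ee_rot: [0.793, 0.609, 0.0, 0.0]
contact_force: [-0.6, 2.6, 4.2]
gripper_width: 33.1
```

```bash
python3 trk.py 0,0,0.3,0
C=$(python3 -c "import json;print(','.join(map(str,json.load(open('cmd.json')))))")
python3 plan.py $C 561.3,108,110,75
```

```text
cmd [ 460.2  -247.68   13.31   74.96]
[561.3, 108.0, 110.0, 75.0] -> [36.97  0.53 -9.67] wz -0.0 dist 382
```

{"fn": "move_arm", "kwargs": {"targets": [[0,0,0,0,0,0,105],[0,0,0,0,0,0,105],[0,0,0,0,0,0,105],[0,0,-2,0,0,0,105],[0,0,-7,0,0,0,105],[0,0,-11,0,0,0,60],[37,0.5,-11,0,0,0,60],[37,0.5,-11,0,0,0,60],[37,0.5,-11,0,0,0,60],[37,0.5,-11,0,0,0,60],[37,0.5,-11,0,0,0,60],[37,0.5,-11,0,0,0,60],[37,0.5,-11,0,0,0,60],[37,0.5,-11,0,0,0,60]]}}

```text
clock: 8.88
position: [560.3, 108.4, 122.8]
ee_rot: [0.793, 0.609, -0.001, -0.0]
contact_force: [0.3, -0.4, -0.4]
gripper_width: 65.2
```

```bash
python3 trk.py 37,0.5,-11,0
cat > look.py <<'E'
from h import *
import sys
cx,cy,nm=float(sys.argv[1]),float(sys.argv[2]),sys.argv[3]
s=arm.read_state();im,d=arm.get_image("wrist");cv2.imwrite(f"pics/{nm}.png",im)
C=cloud("wrist",d,wristw2c(s));z=C[...,2]
m=(np.hypot(C[...,0]-cx,C[...,1]-cy)<40)&(z>20)&(z<50)&(d>0)
P=C[m];print(s['position'],s['gripper_width'],len(P),P[:,2].max())
T=P[P[:,2]>30][:,:2].astype(np.float32);print(cv2.minEnclosingCircle(T),cv2.minAreaRect(T))
E
python3 look.py 561 108 w3
```

```text
cmd [561.04 108.35 123.31  74.96]
[560.33836134 108.41184474 122.80714757] 65.18612946561994 1179 42.99538997301221
((559.1784057617188, 108.4139175415039), 17.8698673248291) ((559.0150756835938, 108.46813201904297), (35.17255783081055, 34.84309387207031), 57.80242156982422)
```

Run:
```python
from h import *
im,d=arm.get_image("top");cv2.imwrite("pics/t3.png",im)
a=cv2.resize(im[150:270,310:420],None,fx=3.2,fy=3.2);b=cv2.imread("pics/w3.png")
cv2.imwrite("pics/m3.png",np.hstack([cv2.resize(a,(280,384)),b]))
```

```text
(no output)
```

View pics/m3.png

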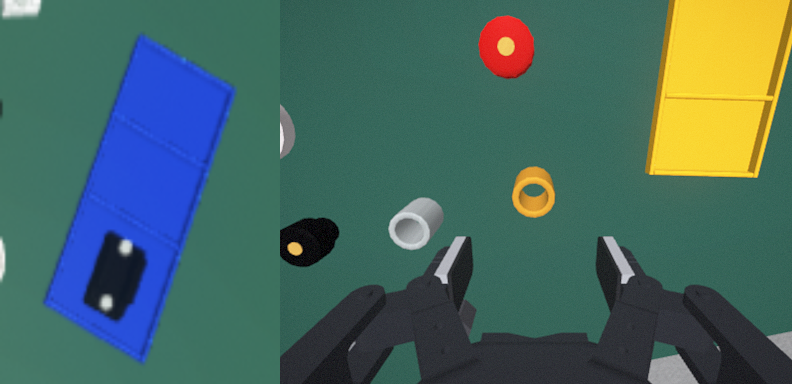

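The black clamp sits flat in the large pocket, and the brass bush at wrist (253,192) is centred. Descend and grip.

{"fn": "move_arm", "kwargs": {"targets": [[0,0,5,0,0,0,60],[0,0,9,0,0,0,60],[0,0,11.4,0,0,0,60],[0,0,11.4,0,0,0,60],[0,0,11.4,0,0,0,60],[0,0,11.4,0,0,0,255],[0,0,11.4,0,0,0,255],[0,0,11.4,0,0,0,255],[0,0,11.4,0,0,0,255],[0,0,11.4,0,0,0,255],[0,0,11.4,0,0,0,255]]}}

```text
clock: 10.35
position: [561.7, 108.6, 10.9]
ee_rot: [0.793, 0.609, 0.001, 0.0]
contact_force: [-0.7, -1.3, 6.3]
gripper_width: 33.9
```

```bash
python3 trk.py 0,0,11.4,0
C=$(python3 -c "import json;print(','.join(map(str,json.load(open('cmd.json')))))")
python3 plan.py $C 534.8,-267.2,110,75
```

```text
cmd [561.04 108.35   9.31  74.96]
[534.8, -267.2, 110.0, 75.0] -> [-36.95   7.21 -10.07] wz -0.0 dist 390
```

{"fn": "move_arm", "kwargs": {"targets": [[0,0,-5,0,0,0,255],[0,0,-10,0,0,0,255],[-37,7.2,-10,0,0,0,255],[-37,7.2,-10,0,0,0,255],[-37,7.2,-10,0,0,0,255],[-37,7.2,-10,0,0,0,255],[-37,7.2,-10,0,0,0,255],[-37,7.2,-10,0,0,0,255],[-37,7.2,-10,0,0,0,255],[-37,7.2,-10,0,0,0,255],[-37,7.2,-5,0,0,0,255],[-37,7.2,-2,0,0,0,255],[-37,7.2,-0.8,0,0,0,255],[-37,7.2,-0.8,0,0,0,255],[-37,7.2,-0.8,0,0,0,255]]}}

```text
clock: 12.22
position: [535.9, -267.4, 18.8]
ee_rot: [0.793, 0.609, 0.001, 0.001]
contact_force: [1.1, -0.8, -1.6]
gripper_width: 34.1
```

```bash
python3 trk.py -37,7.2,-0.8,0
python3 - <<'E'
from h import *
s=arm.read_state();im,d=arm.get_image("wrist");cv2.imwrite("pics/w4.png",im)
E
```

```text
cmd [ 534.56 -267.66   17.31   74.96]
```

View pics/w4.png

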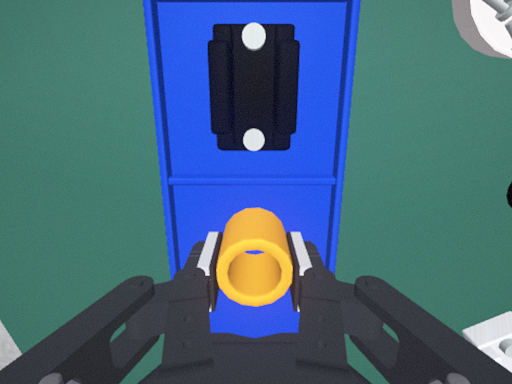

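The brass bush at (255,255) is above the middle small pocket.

{"fn": "move_arm", "kwargs": {"targets": [[0,0,0.2,0,0,0,255],[0,0,0.4,0,0,0,255],[0,0,0.4,0,0,0,255],[0,0,0.4,0,0,0,255]]}}

```text
clock: 12.78
position: [534.8, -267.7, 14.0]
ee_rot: [0.793, 0.609, 0.0, 0.0]
contact_force: [-1.4, 1.5, 3.4]
gripper_width: 33.9
```

```bash
python3 trk.py 0,0,0.4,0
C=$(python3 -c "import json;print(','.join(map(str,json.load(open('cmd.json')))))")
python3 plan.py $C 447,119,110,75
```

```text
cmd [ 534.56 -267.66   13.31   74.96]
[447.0, 119.0, 110.0, 75.0] -> [ 35.07 -18.49  -9.67] wz -0.0 dist 408
```

{"fn": "move_arm", "kwargs": {"targets": [[0,0,0,0,0,0,105],[0,0,0,0,0,0,105],[0,0,0,0,0,0,105],[0,0,-2,0,0,0,105],[0,0,-7,0,0,0,105],[0,0,-11,0,0,0,60],[35.1,-18.5,-11,0,0,0,60],[35.1,-18.5,-11,0,0,0,60],[35.1,-18.5,-11,0,0,0,60],[35.1,-18.5,-11,0,0,0,60],[35.1,-18.5,-11,0,0,0,60],[35.1,-18.5,-11,0,0,0,60],[35.1,-18.5,-11,0,0,0,60],[35.1,-18.5,-11,0,0,0,60],[35.1,-18.5,-11,0,0,0,60]]}}

```text
clock: 14.65
position: [446.7, 118.8, 123.2]
ee_rot: [0.794, 0.608, -0.0, -0.0]
contact_force: [-0.1, -0.2, 0.7]
gripper_width: 65.0
```

```bash
python3 trk.py 35.1,-18.5,-11,0; python3 look.py 447 119 w5
python3 - <<'E'
from h import *
im,d=arm.get_image("top");cv2.imwrite("pics/t5.png",im)
a=im[150:270,310:420];b=cv2.imread("pics/w5.png")
cv2.imwrite("pics/m5.png",np.hstack([cv2.resize(a,(280,384)),b]))
E
```

```text
cmd [446.98 119.32 123.31  74.96]
[446.74312293 118.84318913 123.21713497] 65.01168006525707 1866 42.0748321124276
((445.4087219238281, 118.83404541015625), 20.336713790893555) ((445.2495422363281, 118.60399627685547), (39.262962341308594, 39.65460205078125), 15.944594383239746)
```

View pics/m5.png

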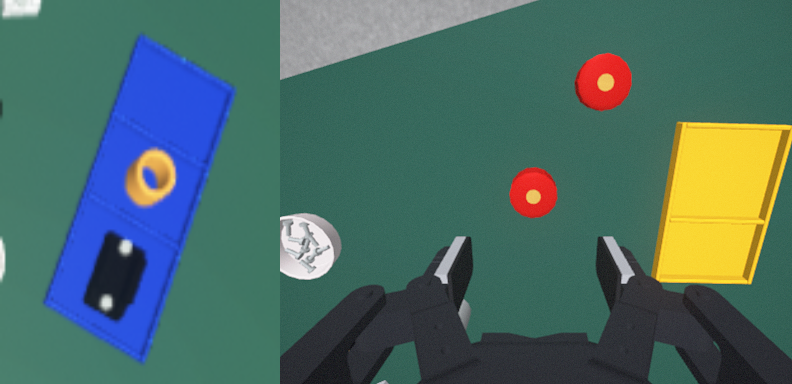

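The rightmost red knob is centred under the jaws (wrist 253,195) and its neighbour is clear. Gripping its head means going a little lower.

{"fn": "move_arm", "kwargs": {"targets": [[0,0,5,0,0,0,60],[0,0,9,0,0,0,60],[-0.05,-0.05,11.8,0,0,0,60],[-0.05,-0.05,11.8,0,0,0,60],[-0.05,-0.05,11.8,0,0,0,60],[-0.05,-0.05,11.8,0,0,0,255],[-0.05,-0.05,11.8,0,0,0,255],[-0.05,-0.05,11.8,0,0,0,255],[-0.05,-0.05,11.8,0,0,0,255],[-0.05,-0.05,11.8,0,0,0,255],[-0.05,-0.05,11.8,0,0,0,255]]}}

```text
clock: 16.12
position: [446.9, 119.3, 6.9]
ee_rot: [0.793, 0.609, 0.001, 0.0]
contact_force: [0.5, -1.7, 5.6]
gripper_width: 38.4
```

```bash
python3 trk.py -0.05,-0.05,11.8,0
C=$(python3 -c "import json;print(','.join(map(str,json.load(open('cmd.json')))))")
python3 plan.py $C 598.6,-284.3,110,75
```

```text
cmd [446.37 118.97   5.31  74.96]
[598.6, -284.3, 110.0, 75.0] -> [-35.    25.17 -10.47] wz -0.0 dist 444
```

{"fn": "move_arm", "kwargs": {"targets": [[0,0,-5,0,0,0,255],[0,0,-10,0,0,0,255],[-35,25.2,-10,0,0,0,255],[-35,25.2,-10,0,0,0,255],[-35,25.2,-10,0,0,0,255],[-35,25.2,-10,0,0,0,255],[-35,25.2,-10,0,0,0,255],[-35,25.2,-10,0,0,0,255],[-35,25.2,-10,0,0,0,255],[-35,25.2,-10,0,0,0,255],[-35,25.2,-10,0,0,0,255],[-35,25.2,-5,0,0,0,255],[-35,25.2,-2,0,0,0,255],[-35,25.2,-0.8,0,0,0,255],[-35,25.2,-0.8,0,0,0,255],[-35,25.2,-0.8,0,0,0,255]]}}

```text
clock: 18.12
position: [600.1, -284.3, 15.2]
ee_rot: [0.793, 0.609, 0.001, 0.001]
contact_force: [-0.1, 0.3, -0.5]
gripper_width: 38.3
```

```bash
python3 trk.py -35,25.2,-0.8,0
python3 - <<'E'
from h import *
s=arm.read_state();im,d=arm.get_image("wrist");cv2.imwrite("pics/w6.png",im)
E
```

```text
cmd [ 598.91 -284.43   13.31   74.96]
```

View pics/w6.png

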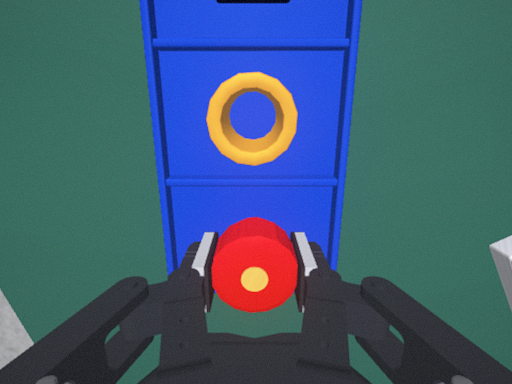

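{"fn": "move_arm", "kwargs": {"targets": [[0,0,0.2,0,0,0,255],[0,0,0.4,0,0,0,255],[0,0,0.4,0,0,0,255],[0,0,0.4,0,0,0,255]]}}

```text
clock: 18.68
position: [599.1, -284.5, 9.9]
ee_rot: [0.793, 0.609, 0.0, 0.0]
contact_force: [-1.6, 0.9, 3.7]
gripper_width: 38.0
```

```bash
python3 trk.py 0,0,0.4,0
C=$(python3 -c "import json;print(','.join(map(str,json.load(open('cmd.json')))))")
python3 plan.py $C 667,-126.2,120,103.1
```

```text
cmd [ 598.91 -284.43    9.31   74.96]
[667.0, -126.2, 120.0, 103.1] -> [ 17.05   2.47 -11.07] wz -28.1 dist 205
```

{"fn": "move_arm", "kwargs": {"targets": [[0,0,0,0,0,0,100],[0,0,0,0,0,0,100],[0,0,0,0,0,0,100],[0,0,-2,0,0,0,100],[0,0,-7,0,0,0,100],[0,0,-11.5,0,0,0,60],[17,2.5,-11.5,0,0,-28,60],[17,2.5,-11.5,0,0,-28,60],[17,2.5,-11.5,0,0,-28,60],[17,2.5,-11.5,0,0,-28,60],[17,2.5,-11.5,0,0,-28,60],[17,2.5,-11.5,0,0,-28,60]]}}

```text
clock: 20.18
position: [666.5, -127.9, 124.2]
ee_rot: [0.623, 0.782, -0.0, -0.0]
contact_force: [0.8, -0.1, -0.6]
gripper_width: 65.3
```

```bash
python3 trk.py 17,2.5,-11.5,-28; python3 look.py 667 -126 w7
python3 - <<'E'
from h import *
im,d=arm.get_image("scene");cv2.imwrite("pics/s7.png",im)
a=im[150:270,80:200];b=cv2.imread("pics/w7.png")
cv2.imwrite("pics/m7.png",np.hstack([cv2.resize(a,(280,384)),b]))
E
```

```text
cmd [ 667.17 -126.75  124.31  102.96]
[ 666.5255952  -127.87406651  124.20230761] 65.34972803988614 1392 45.4596258067393
((665.3919677734375, -126.46783447265625), 23.161327362060547) ((665.9337158203125, -126.29743957519531), (34.417964935302734, 33.692237854003906), 13.991044044494629)
```

View pics/m7.png

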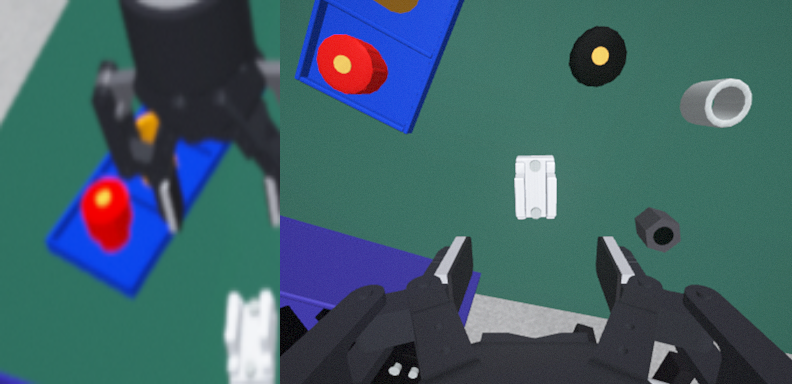

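The red knob stands upright in the end pocket, and the silver clamp (wrist 255,187) is lined up. Before descending I'll check clearance to the blue bin.

Run:
```python
from h import *
t=np.radians(103);X=np.array([np.cos(t),np.sin(t)]);Y=np.array([np.sin(t),-np.cos(t)])
for n in("top","scene"):
  C=cloud(n,np.load(f"pics/a_{n}.npy")).reshape(-1,3)
  q=C[:,:2]-np.array([666.5,-126.5]);a=q@X;b=q@Y
  m=(abs(b)<80)&(a<-28)&(a>-160)&(C[:,2]>12)
  P=C[m];i=np.argsort(-a[m])[:5];print(n,np.round(a[m][i]),np.round(b[m][i]),np.round(P[i]),P[:,2].max())
```

```text
top [-101. -108. -108. -108. -109.] [-71.  79.  80.  80.  79.] [[ 619. -241.   12.]
 [ 767. -214.   87.]
 [ 769. -214.   79.]
 [ 768. -214.   52.]
 [ 768. -215.   24.]] 92.13028432060094
scene [ -95.  -96.  -98.  -99. -100.] [-78. -76. -72. -76. -70.] [[ 612. -237.   13.]
 [ 614. -238.   15.]
 [ 618. -238.   14.]
 [ 615. -240.   13.]
 [ 621. -239.   14.]] 93.04798356015522
```

{"fn": "move_arm", "kwargs": {"targets": [[0,0,5,0,0,0,60],[0,0,9,0,0,0,60],[0,0,11.5,0,0,0,60],[0,0,11.5,0,0,0,60],[0,0,11.5,0,0,0,60],[0,0,11.5,0,0,0,255],[0,0,11.5,0,0,0,255],[0,0,11.5,0,0,0,255],[0,0,11.5,0,0,0,255],[0,0,11.5,0,0,0,255],[0,0,11.5,0,0,0,255]]}}

```text
clock: 21.65
position: [668.1, -126.6, 11.1]
ee_rot: [0.623, 0.783, 0.001, 0.001]
contact_force: [-1.1, 0.2, 6.5]
gripper_width: 33.3
```

```bash
python3 trk.py 0,0,11.5,0
C=$(python3 -c "import json;print(','.join(map(str,json.load(open('cmd.json')))))")
python3 plan.py $C 482.3,290.7,110,73.6
```

```text
cmd [ 667.17 -126.75    9.31  102.96]
[482.3, 290.7, 110.0, 73.6] -> [ 44.83  -8.65 -10.07] wz 29.4 dist 468
```

{"fn": "move_arm", "kwargs": {"targets": [[0,0,-5,0,0,0,255],[0,0,-10,0,0,0,255],[44.8,-8.7,-10,0,0,29.4,255],[44.8,-8.7,-10,0,0,29.4,255],[44.8,-8.7,-10,0,0,29.4,255],[44.8,-8.7,-10,0,0,29.4,255],[44.8,-8.7,-10,0,0,29.4,255],[44.8,-8.7,-10,0,0,29.4,255],[44.8,-8.7,-10,0,0,29.4,255],[44.8,-8.7,-10,0,0,29.4,255],[44.8,-8.7,-10,0,0,29.4,255],[44.8,-8.7,-10,0,0,29.4,255],[44.8,-8.7,-5,0,0,29.4,255],[44.8,-8.7,-2,0,0,29.4,255],[44.8,-8.7,-0.8,0,0,29.4,255],[44.8,-8.7,-0.8,0,0,29.4,255],[44.8,-8.7,-0.8,0,0,29.4,255]]}}

```text
clock: 23.78
position: [482.8, 290.8, 18.6]
ee_rot: [0.801, 0.599, 0.001, -0.0]
contact_force: [-0.2, 0.0, -1.7]
gripper_width: 33.0
```

```bash
python3 trk.py 44.8,-8.7,-0.8,29.4
python3 - <<'E'
from h import *
s=arm.read_state();im,d=arm.get_image("wrist");cv2.imwrite("pics/w8.png",im)
E
```

```text
cmd [481.91 290.33  17.31  73.56]
```

View pics/w8.png

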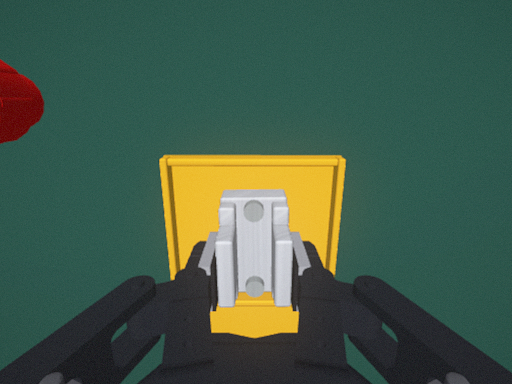

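The silver clamp (255,248) is over the yellow tray's large pocket. Lower it.

{"fn": "move_arm", "kwargs": {"targets": [[0,0,0.2,0,0,0,255],[0,0,0.4,0,0,0,255],[0,0,0.4,0,0,0,255],[0,0,0.4,0,0,0,255]]}}

```text
clock: 24.32
position: [481.9, 290.7, 14.0]
ee_rot: [0.801, 0.599, 0.0, -0.0]
contact_force: [-2.5, -0.9, 5.1]
gripper_width: 33.3
```

```bash
python3 trk.py 0,0,0.4,0
C=$(python3 -c "import json;print(','.join(map(str,json.load(open('cmd.json')))))")
python3 plan.py $C 563,-2.4,120,73.6
```

```text
cmd [481.91 290.33  13.31  73.56]
[563.0, -2.4, 120.0, 73.6] -> [-25.78  16.06 -10.67] wz -0.0 dist 322
```

{"fn": "move_arm", "kwargs": {"targets": [[0,0,0,0,0,0,105],[0,0,0,0,0,0,105],[0,0,0,0,0,0,105],[0,0,-2,0,0,0,105],[0,0,-7,0,0,0,105],[0,0,-11,0,0,0,60],[-25.8,16.1,-11,0,0,0,60],[-25.8,16.1,-11,0,0,0,60],[-25.8,16.1,-11,0,0,0,60],[-25.8,16.1,-11,0,0,0,60],[-25.8,16.1,-11,0,0,0,60],[-25.8,16.1,-11,0,0,0,60],[-25.8,16.1,-11,0,0,0,60]]}}

```text
clock: 25.95
position: [563.0, -2.8, 123.1]
ee_rot: [0.801, 0.599, -0.0, -0.0]
contact_force: [0.3, 1.4, 0.2]
gripper_width: 65.5
```

```bash
python3 trk.py -25.8,16.1,-11,0; python3 look.py 563 -2.4 w9
```

```text
cmd [563.31  -2.69 123.31  73.56]
[562.9740121   -2.78745208 123.05903573] 65.47115379465791 1189 43.486941323538446
((561.1395263671875, -1.8201916217803955), 17.96038055419922) ((560.892578125, -1.896108627319336), (34.903709411621094, 35.269657135009766), 2.9142162799835205)
```

View pics/w9.png

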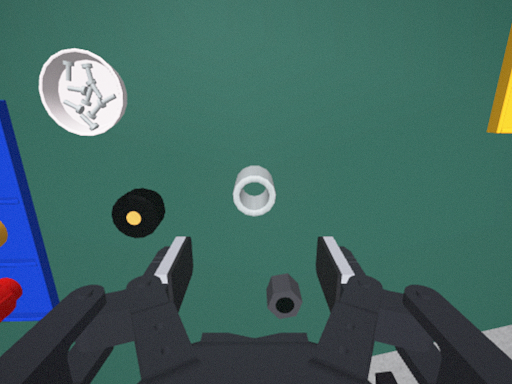

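The steel bush (254,190) is centred, and the black knob (138,213) and nut (284,296) are clear of the fingers.

{"fn": "move_arm", "kwargs": {"targets": [[0,0,5,0,0,0,60],[0,0,9,0,0,0,60],[0.05,-0.1,11.4,0,0,0,60],[0.05,-0.1,11.4,0,0,0,60],[0.05,-0.1,11.4,0,0,0,60],[0.05,-0.1,11.4,0,0,0,255],[0.05,-0.1,11.4,0,0,0,255],[0.05,-0.1,11.4,0,0,0,255],[0.05,-0.1,11.4,0,0,0,255],[0.05,-0.1,11.4,0,0,0,255],[0.05,-0.1,11.4,0,0,0,255]]}}

```text
clock: 27.38
position: [563.1, -1.6, 11.0]
ee_rot: [0.801, 0.599, 0.001, 0.0]
contact_force: [-2.3, 0.9, 4.3]
gripper_width: 35.2
```

```bash
python3 trk.py 0.05,-0.1,11.4,0
C=$(python3 -c "import json;print(','.join(map(str,json.load(open('cmd.json')))))")
python3 plan.py $C 556.2,269,110,73.6
```

```text
cmd [562.5   -1.92   9.31  73.56]
[556.2, 269.0, 110.0, 73.6] -> [ 25.81  -8.27 -10.07] wz -0.0 dist 289
```

{"fn": "move_arm", "kwargs": {"targets": [[0,0,-5,0,0,0,255],[0,0,-10,0,0,0,255],[25.8,-8.3,-10,0,0,0,255],[25.8,-8.3,-10,0,0,0,255],[25.8,-8.3,-10,0,0,0,255],[25.8,-8.3,-10,0,0,0,255],[25.8,-8.3,-10,0,0,0,255],[25.8,-8.3,-10,0,0,0,255],[25.8,-8.3,-10,0,0,0,255],[25.8,-8.3,-5,0,0,0,255],[25.8,-8.3,-2,0,0,0,255],[25.8,-8.3,-0.8,0,0,0,255],[25.8,-8.3,-0.8,0,0,0,255],[25.8,-8.3,-0.8,0,0,0,255]]}}

```text
clock: 29.12
position: [556.8, 269.4, 18.9]
ee_rot: [0.801, 0.599, 0.002, 0.0]
contact_force: [-0.4, -1.0, -1.4]
gripper_width: 35.3
```

```bash
python3 trk.py 25.8,-8.3,-0.8,0
python3 - <<'E'
from h import *
s=arm.read_state();im,d=arm.get_image("wrist");cv2.imwrite("pics/w10.png",im)
E
```

```text
cmd [555.91 269.02  17.31  73.56]
```

View pics/w10.png

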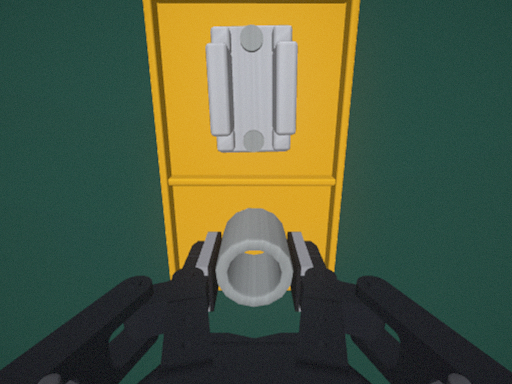

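The silver clamp is flat in its pocket, and the steel bush is over the small one. Lower, release and back off.

{"fn": "move_arm", "kwargs": {"targets": [[0,0,0.2,0,0,0,255],[0,0,0.4,0,0,0,255],[0,0,0.4,0,0,0,255],[0,0,0.4,0,0,0,255]]}}

```text
clock: 29.68
position: [555.9, 269.4, 14.1]
ee_rot: [0.801, 0.599, 0.0, 0.0]
contact_force: [-2.3, -1.0, 4.4]
gripper_width: 34.9
```

{"fn": "move_arm", "kwargs": {"targets": [[0,0,0,0,0,0,105],[0,0,0,0,0,0,105],[0,0,0,0,0,0,105],[0,0,-2,0,0,0,105],[0,0,-7,0,0,0,105],[0,0,-13,0,0,0,60],[0,-20,-20,0,0,0,60],[0,-20,-20,0,0,0,60],[0,-20,-20,0,0,0,60],[0,-20,-20,0,0,0,60],[0,-20,-20,0,0,0,60],[0,-20,-20,0,0,0,60]]}}

```text
clock: 31.18
position: [364.2, 325.5, 213.0]
ee_rot: [0.801, 0.599, -0.0, 0.0]
contact_force: [0.8, -1.1, -0.4]
gripper_width: 64.9
```

Run:
```python
from h import *
s=arm.read_state();print(s['clock'],s['position'],s['contact_force'],s['gripper_width'])
for n in("top","scene"):
  im,d=arm.get_image(n);cv2.imwrite(f"pics/f_{n}.png",im);C=cloud(n,d)
  z=C[...,2]
  for nm,c in dict(bclamp=(460,-247.5),brass=(534.7,-267.5),rknob=(599,-284.4),sclamp=(482,290.5),steel=(556,269),bknob=(553,-105),nut=(680,-5.5),dish=(446.5,-114)).items():
    m=(np.hypot(C[...,0]-c[0],C[...,1]-c[1])<33)&(z>14)&(z<70)&(d>0);P=C[m]
    if len(P)<20: print(n,nm,'hidden',len(P));continue
    T=P[P[:,2]>P[:,2].max()-8];print(n,nm,np.round(cv2.minEnclosingCircle(T[:,:2].astype(np.float32))[0],1),'top z',np.round(np.percentile(P[:,2],95),1),np.round(T[:,2].std(),1))
a=cv2.imread("pics/f_top.png")[90:290,80:430];cv2.imwrite("pics/f_c.png",cv2.resize(a,None,fx=2.2,fy=2.2,interpolation=cv2.INTER_CUBIC))
```

```text
31.175 [364.18246122 325.45211281 212.96724487] [ 0.78013658 -1.07101256 -0.38406571] 64.93668750851785
top bclamp [ 458.4 -246.5] top z 44.9 1.7
top brass [ 534.  -268.2] top z 43.2 1.8
top rknob [ 599.  -284.5] top z 41.9 1.4
top sclamp [479.9 290.5] top z 45.0 1.6
top steel [555.  269.1] top z 43.5 1.8
top bknob [ 552.  -105.5] top z 39.2 1.6
top nut [679.1  -6.6] top z 32.1 1.8
top dish [ 446.2 -114.1] top z 19.4 1.4
scene bclamp [ 460.4 -245.1] top z 46.0 1.9
scene brass [ 536.8 -265. ] top z 44.2 2.0
scene rknob [ 600.7 -282.5] top z 43.1 1.5
scene sclamp [483.8 291.4] top z 46.5 1.6
scene steel [557.3 270.5] top z 44.8 1.9
scene bknob [ 553.8 -103.6] top z 40.3 1.5
scene nut [681.   -4.8] top z 32.4 1.4
scene dish [ 446.7 -113.7] top z 20.1 2.0
```

View pics/f_c.png

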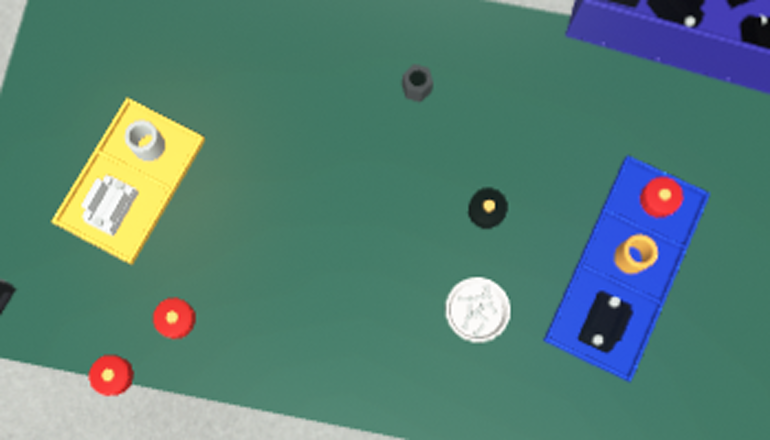

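View pics/f_scene.png

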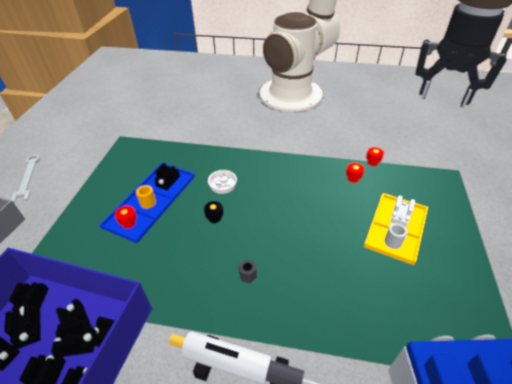

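All five parts are in their pockets. Their tops are 3 mm above their own heights, so they sit on the tray floors. The other items haven't moved and the arm is clear, so I'm handing the job in.

```bash
python3 -c "
from bench import arm
print(arm.job_done(), arm.read_state()['clock'])"
```

```text
the job is handed in; nothing more can be done
the job is handed in; nothing more can be done
```

Both kits are made up and handed in at about 31 s, with the arm clear of everything.

- **Blue tray:** the black clamp is in the large pocket, the brass bush in the middle one and the red knob in the end one. I used the red knob farthest to the robot's right, at about (447, 119) mm.
- **Yellow tray:** the silver clamp is in the large pocket and the steel bush in the small one.

**Last checks:**
- **Parts:** the final top and scene pictures show each part upright near the middle of its pocket. Measured top heights match the parts resting on the 3 mm tray floors; the scene camera read about 1 mm higher than the top one throughout.
- **Left alone:** the black knob, nut and dish measure within about 1–2 mm of their starting positions, which is within the calibration.
- **Forces:** the readings at the end of each move stayed below about 7 N.

No check failed. The two cameras disagreed on positions by up to 4 mm or so, well inside the pocket clearances.

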